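# Pin the photometer door back on its hinge

### The job

Refit the photometer's sample door: take the long steel hinge pin with the red grip from the holder, put it down into the blue knuckle of the door, slide the door with it along the instrument until the pin finds the hole in the hinge strip underneath, and press it gently past its spring catch until the flange is fully home on the blue knuckle, then let go. The strip's hole cannot be measured well enough, so feel for it and never force the pin (keep every push under about 15 N); leave the yellow spare pin in the holder and everything else on the bench where it is.

Things in the scene. Friction and masses are not known exactly. Their poses are not given: they have to be found in the camera images.
- photometer: White bench photometer, 200 x 300 x 145 mm high, fixed to the bench. Origin: centre of its underside; z up, its x axis points out of the face that carries the door, y runs along that face. Its roof is at z = 145 mm (display up to 155 mm at y = -35 to -135 mm).
- strip_mid (a point): Fixed point on the photometer, in the plane of the hinge strip's flat top, 26 mm out from the face, 140 mm up; axes as the photometer's. The strip is a steel bar 80 mm long (along y) x 26 x 18 mm thick with one vertical 11.5 mm through-hole, not tracked: it lies on the y line through this point, anywhere from 12 mm to its -y side to 12 mm to its +y side, and does not move.
- catch (a point): Fixed point on the photometer 10 mm below strip_mid: the depth at which a spring ball stands 2 mm into the strip's hole, from the outward (+x) side. Pushing the pin past it and on down takes only about 2 to 7 N while it moves; it seats against the knuckle with a clear rise in force.
- door_eye (a point): Centre of the hole's mouth in the top of the door's blue knuckle: a 26 x 26 x 16 mm block with a square-edged vertical through-hole of 11.5 mm, top 158 mm above the bench, underside 2 mm above the strip's top. It starts 15 to 20 mm to the -y side of strip_mid, so at first there is solid strip below it. Axes as the photometer's.
- door_leaf (a point): Centre of the black door leaf (120 x 88 x 8 mm), strapped to the blue knuckle. A magnetic seal holds it to the instrument's face: the door cannot turn, lift or move in x, but slides along the photometer's y with about 2.5 N, until door_eye is 26 mm to the -y side or 20 mm to the +y side of strip_mid, and stays where left.
- hinge_pin: The long hinge pin, about 60 g: steel shaft 10 mm thick, 46 mm long, nose tapering to 7.2 mm over the last 2 mm; flange 20 mm wide, 4 mm thick; red grip block above it 12 (x) x 22 (y) x 30 mm tall, from z = 4 to 34 mm. Origin: centre of the flange's underside, z up. Stands in one of the holder's holes, flange on its top, turned up to 0.4 rad from the holder. Home: flange on the blue knuckle.
- hinge_pin_tip (a point): Centre of the end of the long pin's nose, 46 mm below the pin's origin.
- spare_pin: Shorter brass pin with the same flange and grip, the grip yellow, shaft 30 mm: a bystander in the holder's other hole, to be left there. Same axes.
- holder: Grey pin holder block fixed to the bench, 50 (x) x 110 (y) x 58 mm high, two vertical 12 mm holes 60 mm apart along its y, one pin in each. Origin: centre of its underside.
- reagent0: White bottle with red cap, 190 mm high, a bystander. Origin: centre of underside.
- reagent1: White bottle with red cap, 160 mm high, a bystander. Origin: centre of underside.
- tube_rack: Rack with eight blue-capped tubes, 70 x 130 x 98 mm high, a bystander. Origin: centre of underside.
- tip_box: Orange box of pipette tips, 85 x 120 x 63 mm, a bystander. Origin: centre of underside.
- beaker: Open glass beaker 70 mm wide, 90 mm high, a bystander. Origin: centre of underside.
- parts_tray: Low steel tray with small screws, 90 x 120 x 22 mm, a bystander. Origin: centre of underside.
- screwdriver: Screwdriver lying on the bench, a bystander.

How it is judged:
By the outcome, as a careful person would: the job done as asked, in the order asked, and still so for the second after the job is handed in, with the robot touching nothing.
It also fails if it takes over 72 s, if anything falls off the work surface, if the arm or the gripper's body presses on something with over 40 N, if the wrist force passes 120 N, or if a joint passes its speed limit or range.

### The arm

A 7-joint arm with a two-finger parallel gripper is mounted at the origin on the work surface. World frame = base frame: x ahead of the robot, y to its left, z up, the work surface at z = 0. Lengths are in m, angles in rad, forces in N, time in s.
With the tool pointing down it reaches from about 0.425 to 0.925 m from the base axis. Payload 6.8 kg.
Tool frame: the origin (TCP) lies at the very end of the fingers, on their centre line; the grasp point (between the pads) lies 19 mm behind it; z points along the fingers, y is the line along which they close (so a half turn about z gives the same grasp; the last joint's range is limited). The gripper opens to 85 mm and grips with 20 to 120 N. Pads are 22 mm wide; open, the fingers measure 114 mm over their backs; the gripper's body (76 mm by 85 mm) begins 54 mm behind the grasp point. The pads swing forward as they close: fully open they stand 13 mm farther back than shut.
Start: joints at [-1.356, 0.477, 0.022, 1.555, -0.011, 1.109, -0.083], TCP at [0.214, 0.64, 0.231] pointing down, gripper open.
Joint ranges: [-2.96, 2.96], [-0.34, 2.1], [-1.41, 1.46], [0.24, 2.44], [-1.37, 4.51], [0.17, 1.92], [-2.96, 2.96]. Speed limits (rad/s): [2.39, 2.39, 3.14, 3.14, 3.14, 3.14, 3.14].

### API

Orientations are given as a unit quaternion [w, x, y, z].
In Python, from station import monitor, eyes, bot gives the robot as it stands.
- The arm moves only by the shell command python3 -m creep 'ROWS' [FORCE]. ROWS is a JSON list of rows, 1 to 20 of them, each of 5 numbers: dx, dy, dz in m, then a turn about the tool's z in rad, then the opening from 0.0 (shut) to 1.0 (fully open); each row shifts and turns the commanded pose from where the row before left it, along the tool's axes as they then stand; what a row does not reach is not made up. A row lasts 1/10 s, in which the tool goes at most 0.05 m and 0.15 rad, less where a joint would pass 70% of its speed; a pose out of reach is approached as far as the arm can. The fingers move at their own pace and stop on an object; FORCE is the grip in N (left out, the last holds). Time passes only in rows, so rows that do not move let the fingers close. It prints the time, the measured TCP pose, the force, the opening and the grip force at its end.
- monitor.get_obs(): the state, without advancing time (a new reading comes with each control period).
- eyes.read_camera(name): name is "scene" or "top"; returns the picture (420x560x3 uint8, blue, green, red); there is no depth.
- eyes.camera_info(name): a dict with "vertical_fov" (degrees; the focal length in pixels is half the picture's height over the tangent of half this angle, whatever the lens; pixels are square), "cx", "cy" (the principal point, pixels), "view" (4x4, takes a point from world to camera coordinates). Camera axes: x right, y up, looking along -z (the intrinsics and any distortion apply to the point x, -y, -z); pixel columns grow to the right and rows downward; lengths in m; the calibration is good to about 2 mm. A picture is of the moment at which its call begins. camera_info takes no time and is no camera call.
- bot.hand_in(): hands the job in; it is judged then, once.
The state is a dict: "t": time; "q": joint angles; "joint_vel": joint speeds; "joint_torque": joint torques, N m; "eef_pos": TCP position; "tool_rot": TCP orientation; "contact_force": force on the tool from outside, world axes, zero at the start; "torque": the same for the moment, N m; "gripper_width": opening from 0.0 (shut) to 1.0 (fully open); "grasp_force": force on a finger pad.
Only numpy, scipy, OpenCV 4.12 (cv2) and the standard library are available. Lean on these libraries where they do the work, as an engineer would, in place of code of your own. Each camera call takes 0.05 s, during which the arm holds its last target. There are 200 camera calls.

## Working session

There is one attempt and no reset: what is moved stays moved. The work goes in short steps, Python scripts to look and compute and a shell command to move; the robot and the scene stay as the last step left them, time stands still between calls to the robot, and variables do not carry over. Pictures are saved under pics/ and viewed, at most 10 in all, crops included, and the job is handed in when it is done.

```bash
ls; mkdir -p pics
python3 - <<'E'
from station import monitor, eyes, bot
import cv2
o=monitor.get_obs(); print({k:o[k] for k in('t','eef_pos','tool_rot','contact_force','gripper_width')})
for n in('scene','top'):
    print(n,eyes.camera_info(n)); cv2.imwrite(f'pics/{n}0.png',eyes.read_camera(n))
E
```

```text
pics
{'t': 0.0, 'eef_pos': array([0.21395772, 0.63958091, 0.23032464]), 'tool_rot': array([-9.60918430e-05,  1.60702663e-01,  9.87002448e-01, -9.01232041e-04]), 'contact_force': array([-0.23901006,  0.20469078, -0.43321066]), 'gripper_width': 1.0053937022935868}
scene {'vertical_fov': 52.696329034739094, 'cx': 280.1841212041995, 'cy': 224.58869117998046, 'view': array([[ 0.60786485,  0.79400469, -0.00754248, -0.3607931 ],
       [-0.43538142,  0.3412278 ,  0.83307059,  0.15532256],
       [ 0.66403565, -0.50311047,  0.55311527, -1.73556038],
       [ 0.        ,  0.        ,  0.        ,  1.        ]])}
top {'vertical_fov': 42.02399281955991, 'cx': 285.14915714023806, 'cy': 213.67944889058015, 'view': array([[-8.60103279e-03, -9.99961212e-01, -1.89651484e-03,
        -3.00998306e-02],
       [ 9.97504370e-01, -8.71278526e-03,  7.00651061e-02,
        -6.30927107e-01],
       [-7.00789123e-02, -1.28914956e-03,  9.97540618e-01,
        -1.62176654e+00],
       [ 0.00000000e+00,  0.00000000e+00,  0.00000000e+00,
         1.00000000e+00]])}
```

View pics/scene0.png

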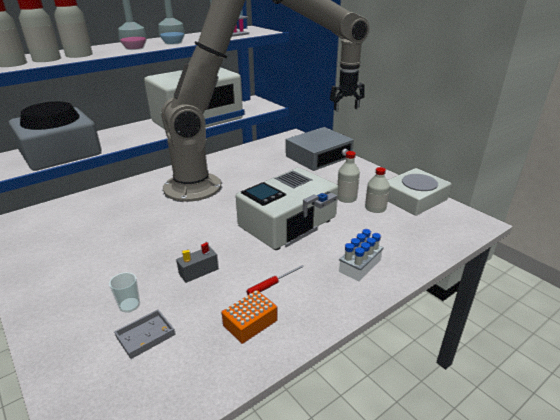

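View pics/top0.png

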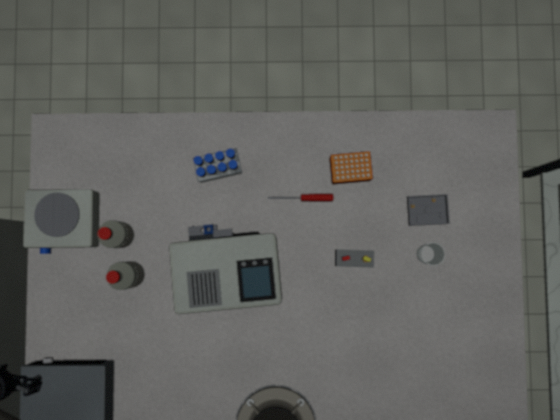

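```bash
cat > h.py <<'E'
import numpy as np, cv2
from station import monitor, eyes, bot
def cam(n):
    c=eyes.camera_info(n); f=210/np.tan(np.radians(c['vertical_fov'])/2); return c,f
def proj(n,p):
    c,f=cam(n); q=c['view']@np.r_[p,1]; return np.array([c['cx']+f*q[0]/-q[2], c['cy']-f*q[1]/-q[2]])
def ray(n,u):
    c,f=cam(n); V=c['view']; d=np.array([(u[0]-c['cx'])/f,-(u[1]-c['cy'])/f,-1.]); R=V[:3,:3]
    return -R.T@V[:3,3], R.T@d
def plane(n,u,z):
    o,d=ray(n,u); return o+d*(z-o[2])/d[2]
def tri(us,ut):
    (a,d),(b,e)=ray('scene',us),ray('top',ut)
    s=np.linalg.lstsq(np.c_[d,-e],b-a,rcond=None)[0]
    p,q=a+s[0]*d,b+s[1]*e; return (p+q)/2, np.linalg.norm(p-q)
def blobs(im,name,roi):
    x0,y0,x1,y1=roi; hsv=cv2.cvtColor(im[y0:y1,x0:x1],cv2.COLOR_BGR2HSV)
    H,S,Vv=[hsv[...,i].astype(int) for i in range(3)]
    m={'red':((H<10)|(H>170))&(S>130)&(Vv>60),'yel':(H>20)&(H<35)&(S>120)&(Vv>70),'blue':(H>100)&(H<130)&(S>130)&(Vv>50)}[name]
    n,_,st,ce=cv2.connectedComponentsWithStats(m.astype(np.uint8),connectivity=8)
    return [(int(st[i,4]),(ce[i]+[x0,y0]).round(2),st[i,:4]+[x0,y0,0,0]) for i in range(1,n) if st[i,4]>5]
E
python3 - <<'E'
from h import *
s=cv2.imread('pics/scene0.png');t=cv2.imread('pics/top0.png')
for nm,rs,rt in(('red',(195,235,215,260),(335,248,380,270)),('yel',(175,240,198,270),(335,248,380,270)),('blue',(300,185,345,215),(185,215,240,245))):
    print(nm,'S',blobs(s,nm,rs),'T',blobs(t,nm,rt))
def crop(im,x,y,w,h,k): return cv2.resize(im[y:y+h,x:x+w],None,fx=k,fy=k,interpolation=cv2.INTER_CUBIC)
a=crop(s,170,235,66,50,6);b=crop(s,290,180,66,50,6);c=crop(t,325,235,66,50,6);d=crop(t,175,210,66,50,6)
cv2.imwrite('pics/c1.png',np.vstack([np.hstack([a,b]),np.hstack([c,d])]))
E
```

```text
red S [(61, array([204.61, 247.49]), array([201, 242,   8,  12]))] T [(23, array([345.74, 257.65]), array([342, 256,   8,   4]))]
yel S [(73, array([186.  , 254.74]), array([182, 250,   9,  11]))] T [(34, array([366.09, 258.59]), array([363, 256,   8,   6]))]
blue S [(55, array([322.27, 196.89]), array([318, 193,   9,   9]))] T [(47, array([208.36, 229.26]), array([204, 225,   9,   9]))]
```

View pics/c1.png

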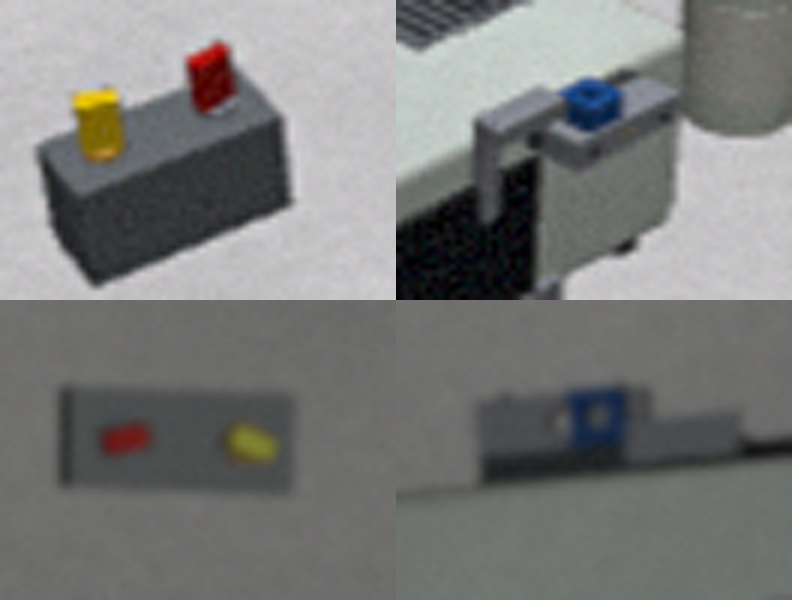

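```bash
cat >> h.py <<'E'
def soft(im,kind,roi):
    x0,y0,x1,y1=roi; p=im[y0:y1,x0:x1].astype(float); B,G,R=p[...,0],p[...,1],p[...,2]
    w={'red':R-np.maximum(B,G),'yel':np.minimum(R,G)-B,'blue':B-np.maximum(R,G)}[kind]
    w=np.clip(w-0.2*w.max(),0,None); Y,X=np.mgrid[y0:y1,x0:x1]; W=w.sum()
    c=np.array([(w*X).sum(),(w*Y).sum()])/W; dx,dy=X-c[0],Y-c[1]
    ang=.5*np.arctan2(2*(w*dx*dy).sum(),(w*(dx*dx-dy*dy)).sum()); return c,ang
E
python3 - <<'E'
from h import *
s=cv2.imread('pics/scene0.png');t=cv2.imread('pics/top0.png')
print('campos',ray('scene',(0,0))[0],ray('top',(0,0))[0])
for k,rs,rt,z in(('red',(198,238,213,257),(337,250,356,265),.092),('yel',(178,246,196,266),(356,250,378,267),.092),('blue',(314,189,333,205),(200,221,219,238),.158)):
    cs,_=soft(s,k,rs);ct,a=soft(t,k,rt)
    u=np.array([np.cos(a),np.sin(a)])*5
    d=plane('top',ct+u,z)-plane('top',ct-u,z)
    print(k,cs,ct,'plane',plane('top',ct,z),'ang(world long axis)',np.arctan2(d[1],d[0]),'tri',tri(cs,ct))
# photometer yaw: roof edges by gradient in top view
g=cv2.GaussianBlur(t,(0,0),.8)
d=g[...,1].astype(float)-g[...,2]*.5-g[...,0]*.5
G=cv2.cvtColor(g,cv2.COLOR_BGR2GRAY).astype(float)
def edge(arr,lo):
    e=np.abs(np.diff(arr)); i=int(np.argmax(e)); 
    if 0<i<len(e)-1:
        a,b,c=e[i-1:i+2]; i+= .5*(a-c)/(a-2*b+c+1e-9)
    return lo+i+.5
for nm,pts in {'back':[(x,edge(G[300:320,x],300)) for x in range(182,272,6)],
 'front':[(x,edge(G[230:248,x],230)) for x in list(range(180,188,2))+list(range(240,274,4))],
 'left':[(edge(G[y,162:182],162),y) for y in range(248,305,5)],
 'right':[(edge(G[y,270:290],270),y) for y in range(242,300,5)]}.items():
    P=np.array([plane('top',p,.145)[:2] for p in pts])
    vx,vy,x0,y0=cv2.fitLine(P.astype(np.float32),cv2.DIST_HUBER,0,1e-4,1e-4).ravel()
    r=(P-[x0,y0])@[-vy,vx]; print(nm,np.arctan2(vy,vx),x0,y0,'res',np.round(r*1e3,1))
E
```

```text
campos [ 1.43941198 -0.63970757  0.82784902] [ 0.51544202 -0.0376865   1.66192689]
red [204.40748566 246.26954422] [345.58257966 257.77779324] plane [ 0.497716   -0.20750969  0.092     ] ang(world long axis) -1.362341942812737 tri (array([ 0.49767392, -0.20846008,  0.08201086]), np.float64(0.0002947688883439026))
yel [185.82770884 254.09669644] [366.41661804 258.50951103] plane [ 0.49511777 -0.26707337  0.092     ] ang(world long axis) -1.9163890737978886 tri (array([ 0.49514561, -0.26849413,  0.07975159]), np.float64(0.0008190789620115871))
blue [322.26217765 196.18099331] [208.00536769 229.16371444] plane [0.5802213  0.17698053 0.158     ] ang(world long axis) -0.4681145087450766 tri (array([0.58122024, 0.17867637, 0.15293042]), np.float64(0.002470159108385893))
back -1.4540176 0.37088227 0.14280488 res [-11.4  -4.7   6.2   4.4   4.5   4.    3.3 -14.7  -6.9 -16.4   3.4   3.8
   1.8  -0.3  -2.3]
front -1.5005925 0.55934983 0.124419846 res [ 0.5  0.5 -0.1 -0.7 -0.1  0.   9.5  0.3  0.2 -1.6 -2.3 -2.   3.9]
left 0.05072266 0.45514393 0.28124025 res [ 6.6  8.9 -1.9 -1.3 -4.9 -4.1 -1.4  2.4  3.1 -0.   1.5 -1.1]
right -0.07202371 0.46920723 -0.0059279366 res [-2.7 -4.1 -6.9  9.7  8.8  6.7  5.1  2.3  0.6 -2.1 -3.6 -6.2]
```

```bash
python3 -m creep '[[0,0,-0.014,0.1484,1],[0,0,-0.014,0.1484,1],[0,0,-0.014,0.1484,1],[0,0,-0.014,0.1484,1],[0,0,-0.014,0.1484,1],[0,0,-0.014,0.1484,1],[0,0,-0.014,0.1484,1]]' 60
python3 -m creep '[[-0.044,0.025,0,0,1],[-0.044,0.025,0,0,1],[-0.044,0.025,0,0,1],[-0.044,0.025,0,0,1],[-0.044,0,0,0,1],[-0.044,0,0,0,1],[-0.044,0,0,0,1],[-0.044,0,0,0,1],[-0.044,0,0,0,1],[-0.044,0,0,0,1],[-0.044,0,0,0,1],[-0.044,0,0,0,1],[-0.044,0,0,0,1],[-0.044,0,0,0,1],[-0.044,0,0,0,1],[-0.044,0,0,0,1],[-0.044,0,0,0,1],[-0.044,0,0,0,1],[-0.044,0,0,0,1],[-0.044,0,0,0,1]]'
cat >> h.py <<'E'
def axes(o=None):
    o=o or monitor.get_obs(); w,x,y,z=o['tool_rot']
    from scipy.spatial.transform import Rotation as R
    return R.from_quat([x,y,z,w]).as_matrix()
def to(p):
    o=monitor.get_obs(); A=axes(o); print('t',round(o['t'],2),'eef',np.round(o['eef_pos'],4),'tool y ang',round(float(np.arctan2(A[1,1],A[0,1])),4),'z',np.round(A[:,2],4),'rows need',np.round(A.T@(np.array(p)-o['eef_pos']),4),'F',np.round(o['contact_force'],2),'q7',o['q'][6])
E
python3 -c "
from h import *
to([.4977,-.2088,.067])"
```

```text
t: 0.8
eef_pos: [0.214, 0.6399, 0.3293]
tool_rot: [0.0, 0.632, 0.775, -0.0]
contact_force: [0.3, 1.4, 0.4]
gripper_width: 1.005
grasp_force: 0.0
t: 2.8
eef_pos: [0.4931, -0.1995, 0.3292]
tool_rot: [-0.0, 0.629, 0.777, 0.0]
contact_force: [1.1, 0.8, 0.7]
gripper_width: 1.001
grasp_force: 0.0
t 2.8 eef [ 0.4931 -0.1995  0.3292] tool y ang 0.2101 z [ 3.e-04  6.e-04 -1.e+00] rows need [-0.0102  0.0025  0.2622] F [1.07 0.76 0.74] q7 0.6797637999463143
```

```bash
python3 -m creep '[[-0.01,0.0025,0,0,1],[0,0,0.045,0,1],[0,0,0.045,0,1],[0,0,0.045,0,1],[0,0,0.045,0,1],[0,0,0,0,1],[0,0,0,0,1]]'
python3 -c "
from h import *
to([.4977,-.2088,.067])
im=eyes.read_camera('scene');cv2.imwrite('pics/s1.png',cv2.resize(im[170:300,140:290],None,fx=4,fy=4,interpolation=cv2.INTER_CUBIC))"
```

```text
t: 3.5
eef_pos: [0.4974, -0.2077, 0.1498]
tool_rot: [-0.0, 0.63, 0.777, -0.001]
contact_force: [0.6, -1.1, 0.2]
gripper_width: 0.995
grasp_force: 0.0
t 3.5 eef [ 0.4974 -0.2077  0.1498] tool y ang 0.2086 z [-1.4e-03 -3.0e-04 -1.0e+00] rows need [-0.0011  0.0002  0.0828] F [ 0.58 -1.12  0.2 ] q7 0.9045635975707574
```

View pics/s1.png

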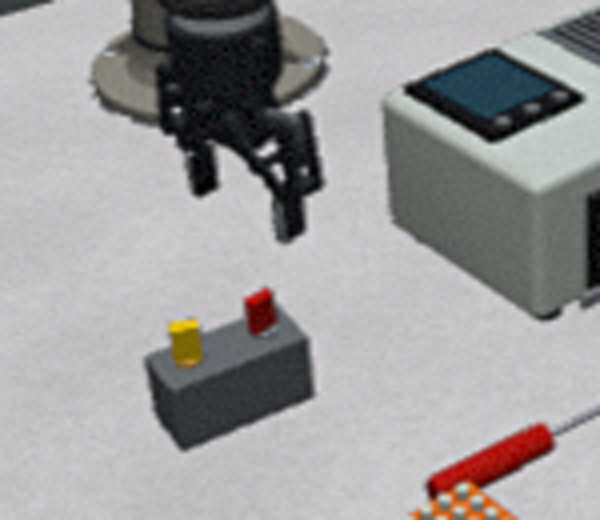

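The open gripper hovers above the red pin (crop ~(260,310)), with fingertips at about (203,190) and (288,238), straddling it. Descend and close.

```bash
python3 -m creep '[[-0.001,0,0.03,0,1],[0,0,0.03,0,1],[0,0,0.022,0,0.6],[0,0,0,0,0.3],[0,0,0,0,0.3],[0,0,0,0,0.2],[0,0,0,0,0.2],[0,0,0,0,0.2]]' 30
python3 -m creep '[[0,0,0,0,0.15],[0,0,0,0,0.1],[0,0,0,0,0.05],[0,0,0,0,0.0],[0,0,0,0,0.0],[0,0,0,0,0.0]]' 30
python3 -c "
from h import *
to([.4977,-.2088,.067])"
```

```text
t: 4.35
eef_pos: [0.4985, -0.2084, 0.0683]
tool_rot: [0.001, 0.629, 0.777, 0.0]
contact_force: [0.3, 0.2, -0.1]
gripper_width: 0.201
grasp_force: 0.0
t: 4.95
eef_pos: [0.498, -0.2084, 0.0678]
tool_rot: [0.0, 0.629, 0.777, 0.0]
contact_force: [-1.5, -0.6, 6.4]
gripper_width: 0.134
grasp_force: 30.3
t 4.95 eef [ 0.498  -0.2084  0.0678] tool y ang 0.2091 z [ 5.e-04  4.e-04 -1.e+00] rows need [-0.0003 -0.0004  0.0008] F [-1.49 -0.57  6.4 ] q7 1.0095628347092775
```

```bash
python3 -m creep '[[0,0,0,0,0],[0,0,0,0,0],[0,0,-0.01,0,0],[0,0,-0.03,0,0],[0,0,-0.04,0,0],[0,0,-0.04,0,0],[0,0,-0.04,0,0],[0,0,-0.023,0,0],[0,0,0,0.139,0],[0.038,0.011,0,0,0],[0.038,0.011,0,0,0],[0.038,0.011,0,0,0],[0.038,0.011,0,0,0],[0.038,0.011,0,0,0],[0.038,0.011,0,0,0],[0.038,0.011,0,0,0],[0.038,0.011,0,0,0],[0.038,0.011,0,0,0],[0.038,0.011,0,0,0]]' 70
python3 -m creep '[[0,0,0,0,0],[0,0,0,0,0],[0,0,0,0,0]]'
python3 - <<'E'
from h import *
to([.5806,.178,.231])
s=eyes.read_camera('scene');t=eyes.read_camera('top');cv2.imwrite('pics/s2r.png',s);cv2.imwrite('pics/t2r.png',t)
k=lambda im,x,y:cv2.resize(im[y:y+75,x:x+65],None,fx=6,fy=6,interpolation=cv2.INTER_CUBIC)
cv2.imwrite('pics/c2.png',np.hstack([k(s,290,145),k(t,175,195)]))
p=monitor.get_obs()['eef_pos'];print(proj('scene',p),proj('scene',p-[0,0,.056]),proj('scene',[.5806,.178,.158]))
E
```

```text
t: 6.85
eef_pos: [0.5808, 0.1799, 0.2507]
tool_rot: [-0.0, 0.682, 0.731, -0.0]
contact_force: [0.9, 0.2, -0.7]
gripper_width: 0.12
grasp_force: 69.4
t: 7.15
eef_pos: [0.5807, 0.1768, 0.2505]
tool_rot: [0.0, 0.683, 0.731, -0.0]
contact_force: [-0.4, 0.1, -0.7]
gripper_width: 0.123
grasp_force: 69.3
t 7.15 eef [0.5807 0.1768 0.2505] tool y ang 0.0682 z [-1.e-04 -7.e-04 -1.e+00] rows need [ 0.0012 -0.      0.0195] F [-0.41  0.09 -0.66] q7 0.018455060168242297
[322.77899135 168.66160539] [321.92235034 184.8235852 ] [321.66149312 194.8296278 ]
```

View pics/c2.png

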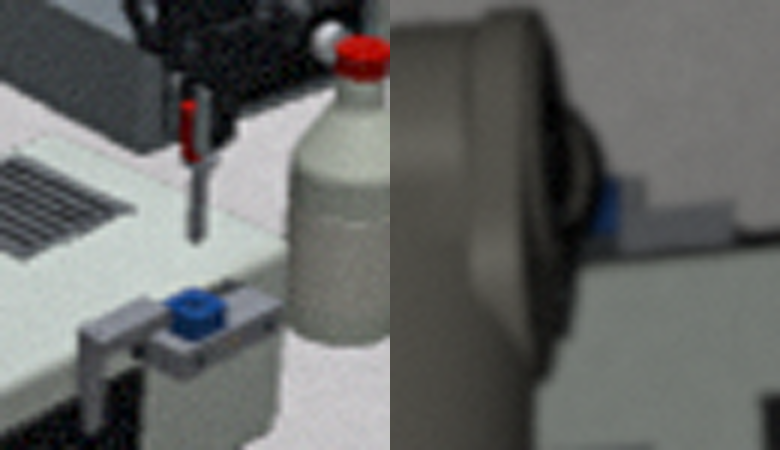

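The scene crop shows the gripped pin with its tip at about pixel (322.7,185), and the knuckle hole below at about (322.7,195.2). With the +1.2 mm correction these agree. The arm hides the knuckle hole from the top view.

```bash
python3 -m creep '[[0.0012,0,0.012,0,0],[0,0,0.012,0,0],[0,0,0.01,0,0],[0,0,0,0,0],[0,0,0.001,0,0],[0,0,0.001,0,0],[0,0,0.001,0,0],[0,0,0.001,0,0],[0,0,0,0,0]]'
python3 -c "
from h import *
to([.5806,.178,.2138])"
```

```text
t: 8.15
eef_pos: [0.5811, 0.1793, 0.2126]
tool_rot: [0.0, 0.682, 0.731, 0.0]
contact_force: [-0.3, -1.6, 0.2]
gripper_width: 0.124
grasp_force: 69.8
t 8.15 eef [0.5811 0.1793 0.2126] tool y ang 0.0699 z [ 7.e-04 -1.e-04 -1.e+00] rows need [-0.0013 -0.0006 -0.0012] F [-0.31 -1.6   0.2 ] q7 0.045558973923786925
```

```bash
python3 -m creep '[[0,0,0.001,0,0],[0,0,0.001,0,0],[0,0,0.001,0,0],[0,0,0,0,0]]'
python3 -c "
from h import *
to([.5806,.178,.2138])"
```

```text
t: 8.55
eef_pos: [0.5809, 0.179, 0.2092]
tool_rot: [0.0, 0.682, 0.731, -0.0]
contact_force: [0.6, -2.5, 0.6]
gripper_width: 0.126
grasp_force: 69.6
t 8.55 eef [0.5809 0.179  0.2092] tool y ang 0.0696 z [ 2.e-04 -7.e-04 -1.e+00] rows need [-0.0009 -0.0004 -0.0046] F [ 0.64 -2.52  0.56] q7 0.04793828395961081
```

```bash
python3 -m creep '[[-0.0006,0,0.002,0,0],[0,0,0.002,0,0],[0,0,0.002,0,0],[0,0,0.002,0,0],[0,0,0.001,0,0],[0,0,0,0,0]]'
python3 -c "
from h import *
to([.5806,.178,.1958])
print(plane('top',(202.3,228.7),.140),plane('top',(208,229.2),.158))"
```

```text
t: 9.15
eef_pos: [0.5807, 0.179, 0.1999]
tool_rot: [-0.0, 0.682, 0.731, -0.0]
contact_force: [0.9, -2.1, -1.3]
gripper_width: 0.121
grasp_force: 69.2
t 9.15 eef [0.5807 0.179  0.1999] tool y ang 0.0701 z [-3.e-04 -3.e-04 -1.e+00] rows need [-0.001  -0.0002  0.0041] F [ 0.92 -2.14 -1.35] q7 0.056038614801736254
[0.58242722 0.1954503  0.14      ] [0.58012149 0.17699518 0.158     ]
```

```bash
python3 -m creep '[[0,0,0.001,0,0],[0,0,0.001,0,0],[0,0,0.001,0,0],[0,0,0.0005,0,0],[0,0,0,0,0]]'
python3 -m creep '[[0,0,0.0005,0,0],[0,0,0.0005,0,0],[0,0,0,0,0]]'
```

```text
t: 9.65
eef_pos: [0.5809, 0.1791, 0.1967]
tool_rot: [0.0, 0.682, 0.731, 0.0]
contact_force: [0.1, -2.9, 0.9]
gripper_width: 0.124
grasp_force: 69.4
t: 9.95
eef_pos: [0.5809, 0.1791, 0.196]
tool_rot: [-0.0, 0.682, 0.731, 0.0]
contact_force: [0.4, -2.8, 2.3]
gripper_width: 0.124
grasp_force: 69.9
```

```bash
python3 -m creep '[[0,0,0.0007,0,0],[0,0,0,0,0],[0,0,0,0,0]]'
python3 -m creep '[[0.001,0,0,0,0],[0.001,0,0,0,0],[0,0,0,0,0]]'
```

```text
t: 10.25
eef_pos: [0.581, 0.1791, 0.1958]
tool_rot: [-0.0, 0.682, 0.731, 0.0]
contact_force: [-1.0, -3.2, 6.1]
gripper_width: 0.122
grasp_force: 70.6
t: 10.55
eef_pos: [0.581, 0.1795, 0.1959]
tool_rot: [0.001, 0.682, 0.731, -0.0]
contact_force: [-2.3, -5.6, 7.2]
gripper_width: 0.121
grasp_force: 70.5
```

```bash
python3 -m creep '[[0.001,0,-0.0002,0,0],[0.001,0,-0.0002,0,0],[0.001,0,0,0,0],[0.001,0,0,0,0],[0,0,0,0,0]]'
python3 -m creep '[[0.001,0,0,0,0],[0.001,0,0,0,0],[0.001,0,0,0,0],[0,0,0,0,0]]'
```

```text
t: 11.05
eef_pos: [0.5807, 0.1831, 0.1959]
tool_rot: [0.001, 0.682, 0.731, -0.001]
contact_force: [-0.8, -5.6, 4.8]
gripper_width: 0.121
grasp_force: 70.1
t: 11.45
eef_pos: [0.5804, 0.1861, 0.1959]
tool_rot: [0.001, 0.682, 0.731, -0.001]
contact_force: [-1.1, -7.0, 3.7]
gripper_width: 0.125
grasp_force: 70.1
```

```bash
for i in 1; do :; done
python3 -m creep '[[0.0008,0,0,0,0],[0.0008,0,0,0,0],[0.0008,0,0,0,0],[0,0,0,0,0]]'
python3 -m creep '[[0.0008,0,0,0,0],[0.0008,0,0,0,0],[0.0008,0,0,0,0],[0,0,0,0,0]]'
```

```text
t: 11.85
eef_pos: [0.5802, 0.1884, 0.1959]
tool_rot: [0.001, 0.682, 0.731, -0.001]
contact_force: [-1.2, -6.2, 5.2]
gripper_width: 0.124
grasp_force: 70.1
t: 12.25
eef_pos: [0.58, 0.1914, 0.1958]
tool_rot: [0.0, 0.682, 0.731, -0.001]
contact_force: [-0.8, -6.2, 4.5]
gripper_width: 0.123
grasp_force: 70.1
```

```bash
python3 -m creep '[[0.0007,0,0,0,0],[0.0007,0,0,0,0],[0,0,0,0,0]]'
python3 -m creep '[[0.0007,0,0,0,0],[0.0007,0,0,0,0],[0,0,0,0,0]]'
python3 -m creep '[[0.0007,0,0,0,0],[0.0007,0,0,0,0],[0,0,0,0,0]]'
```

```text
t: 12.55
eef_pos: [0.5798, 0.1938, 0.1956]
tool_rot: [0.0, 0.682, 0.731, -0.0]
contact_force: [-0.9, -3.6, 2.5]
gripper_width: 0.128
grasp_force: 69.7
t: 12.85
eef_pos: [0.5795, 0.1962, 0.1953]
tool_rot: [-0.0, 0.682, 0.732, 0.0]
contact_force: [0.3, -2.3, -0.5]
gripper_width: 0.125
grasp_force: 69.6
t: 13.15
eef_pos: [0.5794, 0.1972, 0.1953]
tool_rot: [-0.0, 0.682, 0.732, -0.0]
contact_force: [-0.1, -1.8, 0.2]
gripper_width: 0.123
grasp_force: 69.5
```

```bash
python3 -m creep '[[0,0,0.0008,0,0],[0,0,0.0008,0,0],[0,0,0,0,0]]'
python3 -m creep '[[0,0,0.0008,0,0],[0,0,0.0008,0,0],[0,0,0,0,0]]'
```

```text
t: 13.45
eef_pos: [0.5795, 0.1972, 0.1938]
tool_rot: [-0.0, 0.682, 0.732, 0.0]
contact_force: [-0.6, -1.5, -0.6]
gripper_width: 0.121
grasp_force: 69.6
t: 13.75
eef_pos: [0.5795, 0.197, 0.1921]
tool_rot: [-0.0, 0.682, 0.731, -0.0]
contact_force: [-0.7, -1.9, -1.7]
gripper_width: 0.127
grasp_force: 69.5
```

```bash
python3 -m creep '[[-0.0003,0,0.001,0,0],[0,0,0.001,0,0],[0,0,0.001,0,0],[0,0,0.001,0,0],[0,0,0.001,0,0],[0,0,0,0,0]]'
python3 -m creep '[[0,0,0.001,0,0],[0,0,0.001,0,0],[0,0,0.001,0,0],[0,0,0,0,0]]'
```

```text
t: 14.35
eef_pos: [0.5795, 0.1968, 0.1871]
tool_rot: [-0.0, 0.682, 0.731, -0.0]
contact_force: [-0.0, -1.1, -1.0]
gripper_width: 0.126
grasp_force: 69.4
t: 14.75
eef_pos: [0.579, 0.1967, 0.1838]
tool_rot: [-0.0, 0.682, 0.732, -0.001]
contact_force: [-2.3, -1.2, 0.3]
gripper_width: 0.125
grasp_force: 69.6
```

```bash
python3 -m creep '[[0,0,0.001,0,0],[0,0,0.001,0,0],[0,0,0.001,0,0],[0,0,0.001,0,0],[0,0,0.001,0,0],[0,0,0,0,0]]'
python3 -m creep '[[0,0,0.001,0,0],[0,0,0.001,0,0],[0,0,0.001,0,0],[0,0,0.001,0,0],[0,0,0.001,0,0],[0,0,0,0,0]]'
python3 -c "
from h import *
to([.5806,.178,.1678])"
```

```text
t: 15.35
eef_pos: [0.5793, 0.1967, 0.1789]
tool_rot: [-0.0, 0.682, 0.731, -0.0]
contact_force: [-2.8, -0.0, -0.7]
gripper_width: 0.121
grasp_force: 69.5
t: 15.95
eef_pos: [0.5793, 0.1967, 0.1738]
tool_rot: [-0.0, 0.682, 0.731, -0.0]
contact_force: [-4.6, -0.6, -2.7]
gripper_width: 0.128
grasp_force: 69.3
t 15.95 eef [0.5793 0.1967 0.1738] tool y ang 0.0702 z [-6.e-04 -3.e-04 -1.e+00] rows need [-0.0187 -0.      0.006 ] F [-4.61 -0.61 -2.66] q7 0.05013826465581811
```

```bash
python3 -m creep '[[0,0,0.001,0,0],[0,0,0.001,0,0],[0,0,0.001,0,0],[0,0,0.001,0,0],[0,0,0,0,0]]'
python3 -m creep '[[0,0,0.0007,0,0],[0,0,0.0007,0,0],[0,0,0,0,0]]'
python3 -m creep '[[0,0,0.0005,0,0],[0,0,0.0005,0,0],[0,0,0,0,0]]'
```

```text
t: 16.45
eef_pos: [0.5793, 0.1967, 0.1699]
tool_rot: [-0.0, 0.682, 0.731, -0.0]
contact_force: [-4.2, -1.0, -2.9]
gripper_width: 0.126
grasp_force: 69.4
t: 16.75
eef_pos: [0.5797, 0.1967, 0.169]
tool_rot: [-0.0, 0.682, 0.731, 0.0]
contact_force: [-5.2, -1.5, 1.4]
gripper_width: 0.127
grasp_force: 69.8
t: 17.05
eef_pos: [0.5797, 0.1967, 0.168]
tool_rot: [-0.0, 0.682, 0.731, 0.0]
contact_force: [-5.5, -1.0, 1.2]
gripper_width: 0.121
grasp_force: 70.0
```

```bash
python3 -m creep '[[0,0,0.0005,0,0],[0,0,0.0005,0,0],[0,0,0,0,0]]'
python3 -m creep '[[0,0,0.0005,0,0],[0,0,0,0,0],[0,0,0,0,0]]'
```

```text
t: 17.35
eef_pos: [0.5797, 0.1967, 0.1679]
tool_rot: [-0.0, 0.682, 0.731, 0.0]
contact_force: [-8.5, -1.9, 9.4]
gripper_width: 0.129
grasp_force: 71.0
t: 17.65
eef_pos: [0.5797, 0.1967, 0.1679]
tool_rot: [-0.0, 0.682, 0.731, 0.0]
contact_force: [-9.9, -0.8, 13.0]
gripper_width: 0.126
grasp_force: 71.5
```

Clear force rise at exactly the predicted seat height. Relax, then release.

```bash
python3 -m creep '[[0,-0.0006,-0.0010,0,0],[0,0,0,0,0],[0,0,0,0,0]]' 25
python3 -m creep '[[0,0,0,0,0.2],[0,0,0,0,0.3],[0,0,0,0,0.45],[0,0,0,0,0.6],[0,0,0,0,0.6],[0,0,0,0,0.6],[0,0,0,0,0.6]]'
python3 -m creep '[[0,0,-0.005,0,0.6],[0,0,-0.02,0,0.6],[0,0,-0.04,0,0.6],[0,0,-0.04,0,0.6],[0,0,-0.04,0,0.6],[-0.04,0,0,0,0.6],[-0.05,0,0,0,0.6],[-0.05,0,0,0,0.6],[-0.05,0,0,0,0.6],[-0.04,0,0,0,0.6],[0,0,0,0,0.6],[0,0,0,0,0.6]]'
python3 - <<'E'
from h import *
s=eyes.read_camera('scene');t=eyes.read_camera('top');cv2.imwrite('pics/s3r.png',s);cv2.imwrite('pics/t3r.png',t)
k=lambda im,x,y:cv2.resize(im[y:y+75,x:x+65],None,fx=6,fy=6,interpolation=cv2.INTER_CUBIC)
cv2.imwrite('pics/c3.png',np.hstack([k(s,290,145),k(t,175,195)]))
print(proj('scene',[.5795,.197,.192]),proj('scene',[.5795,.197,.162]))
print([b for b in blobs(s,'red',(310,165,340,205))])
E
```

```text
t: 17.95
eef_pos: [0.5794, 0.1967, 0.1679]
tool_rot: [0.0, 0.682, 0.731, 0.0]
contact_force: [-5.2, -1.6, 4.6]
gripper_width: 0.126
grasp_force: 70.3
t: 18.65
eef_pos: [0.579, 0.1967, 0.1674]
tool_rot: [0.0, 0.682, 0.731, 0.0]
contact_force: [0.2, 0.8, 0.5]
gripper_width: 0.597
grasp_force: 0.0
t: 19.85
eef_pos: [0.595, -0.0342, 0.3128]
tool_rot: [0.0, 0.683, 0.73, 0.0]
contact_force: [-0.1, 0.3, 0.3]
gripper_width: 0.6
grasp_force: 0.0
[326.39300183 183.50601724] [325.89984335 191.79743796]
[(49, array([326.24, 187.43]), array([324, 183,   6,  10]))]
```

View pics/c3.png

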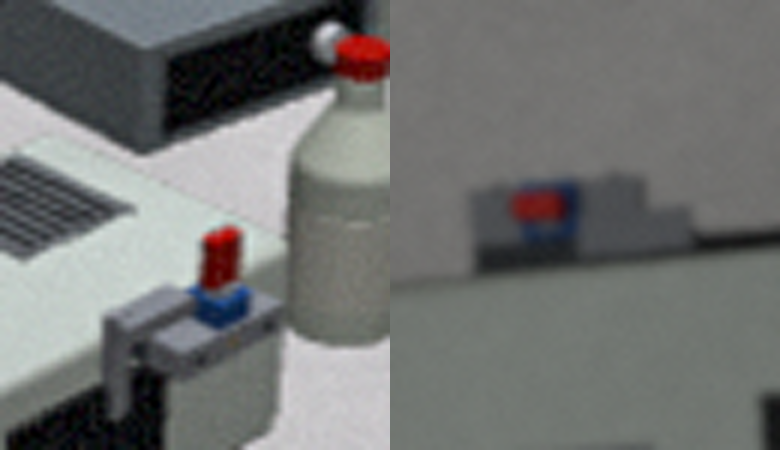

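The red grip stands upright on the blue knuckle. It spans rows 183–192 at column 326, which matches the projection for a fully seated flange, and the gripper is clear.

```bash
python3 -c "
from station import bot
print(bot.hand_in())"
```

```text
the job is handed in; nothing more can be done
None
```

The hinge pin is through the door knuckle, past its catch and seated in the strip with the flange home; it is released and the job was handed in at about 20 s, with no measured push above about 13 N down (16 N including side load at the seat).

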